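# Pack the picnic caddy under its lift-over tray

### The job

Lift the caddy's top tray by its bar handle and swing it fully over to its open side on the left, stand the salt shaker and the spice jar upright in the compartment underneath, beside the jar already standing there, and then bring the tray back and close it fully. Move the tray gently and keep hold of it so that it never drops, keep the teaspoon in it, set the two containers down rather than dropping them, and leave the other things on the counter where they are.

Things in the scene. Friction and masses are not known exactly. Their poses are not given: they have to be found in the camera images.
- caddy: Wooden caddy fixed to the counter, outside 192 x 142 mm (x, y), walls 6 mm, rim 115 mm above the counter; origin at the centre of its underside, z up. A level tray covers it and swings over towards its +y side on four links; closed, the tray's underside is 118 mm above the counter. Wall cabinets hang 435 mm above the counter from 0.58 m ahead of the base on.
- compartment (a point): Centre of the inner floor of the caddy's rectangular compartment, 6 mm above the counter; 180 mm along x, 130 mm along y inside; axes parallel to the caddy's.
- tray_handle (a point): Middle of the tray's grip bar: steel, 14 mm thick, 130 mm long along the caddy's x, on two 10 mm posts 55 mm either side of the middle, over the tray's centre line; axis 47 mm above the tray's floor, 24 mm above its wall tops. Axes always parallel to the caddy's (the tray stays level). Closed: axis 170 mm above the counter, right over the compartment's centre.
- tray_arm (a joint): Link angle q (rad): 0 closed stop, 2.44 open stop. Every point of the tray travels an arc of 80 mm radius: shifted from closed by 0.080*(cos(0.349)-cos(0.349+q)) m along the caddy's y (to +150 mm) and 0.080*(sin(0.349+q)-sin(0.349)) m up (at most 53 mm). Tray 0.35 kg, little friction, no spring: it falls open past q = 1.22 and shut before it. Over 4 rad/s counts as dropped.
- tray_floor (a point): Centre of the tray's inner floor; axes parallel to the caddy's. Tray outside 192 x 142 x 28 mm, walls 5 mm; moves with the tray.
- teaspoon: Steel teaspoon, 137 x 28 x 13 mm, lying loose on the tray's floor beside the handle; origin at the centre of its underside, long axis x.
- jar: Squat glass jar with a yellow lid, 64 mm in diameter, 82 mm tall, standing in the compartment at the +x end, hidden by the tray until it is opened; stays in there. Origin at the centre of its underside, z up.
- salt_shaker: Grey and clear salt shaker to be packed: round, 44 mm in diameter up to 66 mm, then a 34 mm head up to 90 mm tall, about 0.1 kg, standing on the counter. Origin at the centre of its underside, z up.
- spice_jar: Slim round spice jar with a dark screw cap to be packed: 44 mm in diameter, 105 mm tall, cap from 85 mm up, about 0.11 kg, standing on the counter. Origin at the centre of its underside, z up.
- pepper_mill: Bystander: turned wooden pepper mill, 58 mm in diameter, 170 mm tall, standing. Origin at the centre of its underside.
- avocado_a: Bystander: avocado lying on the counter, 101 mm along its x, 68 mm wide, 68 mm tall; origin at the centre of its underside.
- lemon: Bystander: lemon, 71 mm along its x, 53 mm wide, 51 mm tall; origin at the centre of its underside.
- oil_bottle: Bystander: oil bottle, 62 mm in diameter, 264 mm tall, standing at the back left. Origin at the centre of its underside.
- avocado_b: Bystander: second avocado, 95 x 68 x 72 mm, lying farther back in the middle. Origin at the centre of its underside.
Not all that is in view belongs to the job. What is shaped like the salt_shaker but red or turquoise is not meant.

How it is judged:
By the outcome, as a careful person would: the job done as asked, in the order asked, and still so for the second after the job is handed in, with the robot touching nothing.
It also fails if it takes over 72 s, if anything falls off the work surface, if the arm or the gripper's body presses on something with over 40 N, if the wrist force passes 120 N, or if a joint passes its speed limit or range.

### The arm

A 6-joint arm with a two-finger parallel gripper is mounted at the origin on a cart in front of the work surface, level with it; the furniture and walls round the work are solid. World frame = base frame: x ahead of the robot, y to its left, z up, the work surface at z = 0. Lengths are in m, angles in degrees, forces in N, time in s.
With the tool pointing down it reaches from about 0.4 to 0.825 m from the base axis. Payload 7 kg.
Tool frame: the origin (TCP) lies midway between the tips of the shut fingers; the grasp point (between the pads) lies hold_point_z behind it (hold_point_z is the distance from the TCP to the grasp point, in m); z points along the fingers, y is the line along which they close (so a half turn about z gives the same grasp; the last joint's range is limited). The gripper opens to 88 mm and grips with 3 to 60 N. Pads are 19 mm wide; open, the fingers measure 130 mm over their backs; the gripper's body (78 mm by 193 mm) begins 47 mm behind the grasp point.
Start: joints at [83.142, 20.546, 0.682, 0, -70.136, -16.507], TCP at [0.268, 0.62, 0.227] pointing down, gripper open.
Joint ranges: [-176.03, 176.03], [-82.01, 121.73], [-58.28, 71.71], [-173.87, 95.51], [-174.79, -0.11], [-173.66, 173.66]. Speed limits (degrees/s): [136.94, 136.94, 172.46, 180, 180, 180].

### API

Orientations are given as [roll, pitch, yaw] about the fixed x, y, z axes, in that order (R = Rz(yaw) Ry(pitch) Rx(roll)).
In Python, from plant import * gives the robot as it stands.
- The arm moves only by the tool step_arm, never from a script. Its argument "steps" is a list that holds one entry, the list of rows, each a list of 6 numbers: the shift along the tool's x, y, z scaled (see below), then the turn, a rotation vector about the tool's x, y, z scaled (see below). In form: [[[tx, ty, tz, wx, wy, wz], ...]]. A call has 1 to 20 rows; each row is the pose to reach, as a shift and turn from the pose commanded when the call began, along the tool's axes at that moment; what a row does not reach only later rows make up. The controller multiplies each number of a shift by 100 mm and each number of a turn by 0.5 rad. A row lasts 1/10 s, in which the tool goes at most 50 mm and 8.59 degrees, less where a joint would pass 70% of its speed; a pose out of reach is approached as far as the arm can. A call with a number of a shift or a turn outside -1 to 1 is refused whole. A call with a gripper value outside its range is refused whole. "jaw" is the closure in counts, from 0 (fully open) to 255 (shut), set as the call begins (left out, the last holds). The fingers move at their own pace and stop on an object; the grip force is fixed at half the most. Time passes only in rows, so rows that repeat a pose let the fingers close. It gives the time, the measured TCP pose, the force, the opening and the grip force at its end, in the units of the state.
- get_obs(): the state, without advancing time (a new reading comes with each control period).
- snapshot(name): name is "scene" or "top" or "wrist"; returns (picture, depth): 400x640x3 uint8, red, green, blue; 400x640 float32, m along the optical axis (not along the pixel's ray), 0 where there is no reading.
- calibration(name): a dict with "mtx" (3x3 intrinsics, pixels), "dist" ([k1, k2, p1, p2, k3] as OpenCV has them; the pictures are not rectified), "rvec" (rotation vector, rad) and "tvec" (3), from world to camera coordinates, as OpenCV has them. Camera axes: x right, y down, z forward; pixel columns grow to the right and rows downward; lengths in m; the calibration is good to about 2 mm. A picture is of the moment at which its call begins: read the wrist's pose just before it. calibration takes no time and is no camera call; for the wrist camera it gives the pose at the moment of the call.
- close_job(): hands the job in; it is judged then, once.
The state is a dict: "clock": time; "joint_pos": joint angles; "qvel": joint speeds; "tau": joint torques, N m; "tool_pos": TCP position; "orientation": TCP orientation; "force": force on the tool from outside, world axes, zero at the start; "moment": the same for the moment, N m; "opening": finger opening in m; "gripper_force": force on a finger pad.
Only numpy, scipy, OpenCV 4.12 (cv2) and the standard library are available. Lean on these libraries where they do the work, as an engineer would, in place of code of your own. Each camera call takes 0.05 s, during which the arm holds its last target. There are 200 camera calls.

## Working session

There is one attempt and no reset: what is moved stays moved. The work goes in short steps, Python scripts to look and compute and a tool call to move; the robot and the scene stay as the last step left them, time stands still between calls to the robot, and variables do not carry over. Pictures are saved under pics/ and viewed, at most 10 in all, crops included, and the job is handed in when it is done.

Besides the shell and the picture viewer there is one more tool, called after "Emit:" in YAML: its name, and indented under it one key for each argument. step_arm: Moves the arm, as the interface text tells. Its arguments: {"type":"object","properties":{"steps":{"type":"array","items":{"type":"array","items":{"type":"array","items":{"type":"number","minimum":-1,"maximum":1}}}},"jaw":{"type":"number"}},"required":["steps"]}

```bash
mkdir -p pics; ls
cat > h.py <<'E'
from plant import *
import numpy as np, cv2
def snap(name,fn=None):
    c=calibration(name); p,d=snapshot(name)
    if fn: cv2.imwrite('pics/'+fn,cv2.cvtColor(p,cv2.COLOR_RGB2BGR))
    np.savez('pics/'+name+'.npz',p=p,d=d,**{k:np.array(c[k],float) for k in('mtx','dist','rvec','tvec')})
    return p,d,c
def world(c,d,u,v,r=2):
    # median depth point
    q=d[v-r:v+r+1,u-r:u+r+1]; q=q[q>0]; z=np.median(q)
    n=cv2.undistortPoints(np.array([[[u,v]]],float),np.array(c['mtx']),np.array(c['dist']))[0,0]
    R=cv2.Rodrigues(np.array(c['rvec'],float))[0]
    return R.T@(np.array([n[0]*z,n[1]*z,z])-np.array(c['tvec'],float).ravel())
def cloud(c,d):
    v,u=np.nonzero(d>0); z=d[v,u]
    n=cv2.undistortPoints(np.stack([u,v],1).astype(float)[:,None],np.array(c['mtx']),np.array(c['dist']))[:,0]
    R=cv2.Rodrigues(np.array(c['rvec'],float))[0]
    return (np.c_[n*z[:,None],z]-np.array(c['tvec'],float).ravel())@R,u,v
E
python3 - <<'E'
from h import *
print(get_obs())
snap('scene','scene0.png');snap('top','top0.png')
E
```

```text
pics
{'clock': 0.0, 'joint_pos': array([ 8.31419881e+01,  2.05931435e+01,  6.33214333e-01, -1.98922341e-02,
       -7.01368448e+01, -1.65070762e+01]), 'qvel': array([-0.09654199, -0.16088781,  0.00983589,  0.04179605, -0.07556307,
        0.07080677]), 'tau': array([-7.89829355e-04, -5.82722139e+01,  2.93066561e+01,  6.99742377e+00,
        6.92790709e-03, -1.52407133e-04]), 'tool_pos': array([0.2675261 , 0.61917662, 0.22559989]), 'orientation': array([ 1.79901901e+02, -9.57034117e-03, -2.33718545e+01]), 'force': array([ 0.11798474, -1.17228928, -0.12247128]), 'moment': array([-0.0321766 , -0.001147  ,  0.03929625]), 'gripper_force': 0.0, 'opening': 0.08745557033744553}
```

View pics/scene0.png

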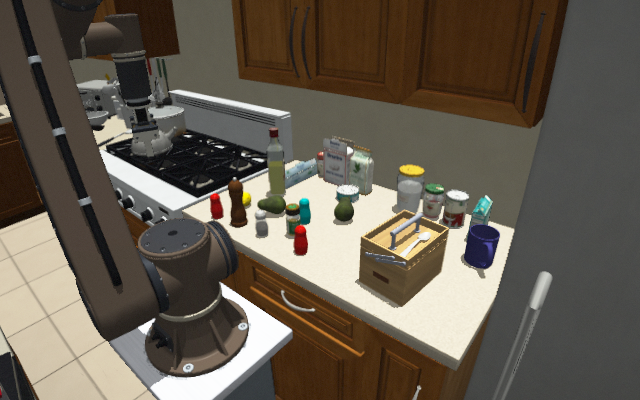

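View pics/top0.png

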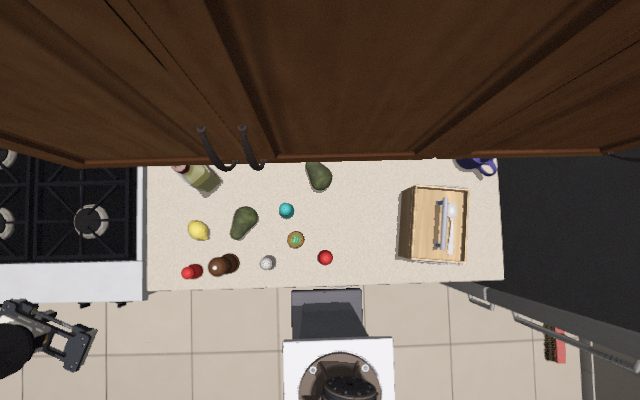

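```bash
python3 -c "
import plant
print([k for k in dir(plant) if k[0]!='_'], getattr(plant,'hold_point_z',None))"
```

```text
['PlanningError', 'calibration', 'close_job', 'get_obs', 'hold_point_z', 'snapshot'] 0.0188
```

The scene shows the caddy on the right with its tray handle running front to back. Top view: caddy about (433,225), handle (443,224), salt shaker (267,263), spice jar (296,240), red shakers (325,257) and (192,271), a turquoise one (286,211), pepper mill (222,265).

Run:
```python
from h import *
D=np.load('pics/top.npz'); P,u,v=cloud(D,D['d'])
def sel(u0,v0,r,zlo,zhi):
    m=(np.hypot(u-u0,v-v0)<r)&(P[:,2]>zlo)&(P[:,2]<zhi); q=P[m]
    return len(q), q.min(0).round(3),q.max(0).round(3),q.mean(0).round(4)
for n,a in dict(salt=(267,263,14),spice=(296,240,14),red=(325,257,14),turq=(286,211,14),mill=(225,264,22),avo=(244,223,28),avob=(318,177,25)).items(): print(n,*sel(*a,0.02,.3))
for n,a in dict(salt=(267,263,14,.075,.1),spice=(296,240,14,.095,.12)).items(): print(n,*sel(*a))
S=np.load('pics/scene.npz')
for nm,C in(('top',D),('scene',S)):
    Q,uu,vv=cloud(C,C['d'])
    # handle: z .155-.19
    m=(Q[:,2]>.158)&(Q[:,2]<.19)&(Q[:,1]<-.1)&(Q[:,1]>-.5)&(Q[:,0]>.3)&(Q[:,0]<.75);q=Q[m]
    print(nm,'handle',len(q))
    if len(q)>5:
        (c,s,a)=cv2.minAreaRect(q[:,:2].astype(np.float32)); print(c,s,a,q[:,2].max(),q.mean(0))
    m=(Q[:,2]>.10)&(Q[:,2]<.155)&(Q[:,1]<-.1)&(Q[:,1]>-.5)&(Q[:,0]>.3)&(Q[:,0]<.75);q=Q[m]
    print(cv2.minAreaRect(q[:,:2].astype(np.float32)))
    if nm=='scene':
        for zc,b in(('salt',(.4,.15)),('spice',(.4,.1))): pass
        for u0,v0 in((261,222),(293,222)):
            m=(np.hypot(uu-u0,vv-v0)<16)&(Q[:,2]>.03)&(Q[:,2]<.12)
            print(Q[m].min(0).round(3),Q[m].max(0).round(3),np.median(Q[m],0).round(3))
```

```text
salt 199 [0.36  0.172 0.021] [0.4   0.209 0.09 ] [0.382  0.1883 0.0697]
spice 231 [0.422 0.089 0.026] [0.464 0.133 0.109] [0.4431 0.1102 0.1019]
red 184 [0.37  0.011 0.03 ] [0.409 0.051 0.091] [0.3915 0.0329 0.0711]
turq 187 [0.505 0.118 0.03 ] [0.544 0.158 0.093] [0.5224 0.1354 0.0707]
mill 488 [0.353 0.281 0.031] [0.404 0.332 0.171] [0.3814 0.2998 0.1197]
avo 631 [0.447 0.22  0.032] [0.539 0.294 0.07 ] [0.4945 0.2572 0.0581]
avob 552 [0.58  0.007 0.035] [0.657 0.081 0.073] [0.6187 0.0435 0.0599]
salt 123 [0.364 0.178 0.076] [0.397 0.208 0.09 ] [0.3803 0.1923 0.0837]
spice 214 [0.422 0.09  0.096] [0.464 0.132 0.109] [0.4427 0.1111 0.104 ]
top handle 266
(0.4719758927822113, -0.26185277104377747) (0.013105649501085281, 0.1280904859304428) 83.01616668701172 0.18127893094098674 [ 0.46982366 -0.26046253  0.17342155]
((0.5180564522743225, -0.27816346287727356), (0.18176551163196564, 0.317513108253479), 70.3470458984375)
scene handle 214
(0.4724992513656616, -0.2658277153968811) (0.013628951273858547, 0.13156495988368988) 83.50493621826172 0.18000871694150117 [ 0.46429985 -0.26662064  0.17382948]
((0.5523855686187744, -0.2992261052131653), (0.18876223266124725, 0.3958775997161865), 67.16050720214844)
[0.358 0.169 0.031] [0.478 0.281 0.091] [0.375 0.182 0.055]
[0.374 0.013 0.03 ] [0.521 0.141 0.108] [0.427 0.093 0.074]
```

Emit:
step_arm:
  steps:
    - [[0.5,1,0,0,0,-0.57],[0.5,1,0,0,0,-0.57],[0.5,1,0,0,0,-0.57],[0.5,1,0,0,0,-0.57]]
  jaw: 80

```text
clock: 0.5
tool_pos: [0.2741, 0.5063, 0.2272]
orientation: [-180.0, 0.0, -7.1]
force: [0.1, 0.4, 0.3]
opening: 0.0623
gripper_force: 0.0
```

Emit:
step_arm:
  steps:
    - [[0.35,0.46,0,0,0,0],[0.7,0.92,0,0,0,0],[0.7,0.92,0,0,0,0]]

```text
clock: 0.8
tool_pos: [0.3332, 0.406, 0.2265]
orientation: [180.0, 0.0, -7.2]
force: [-0.6, 0.2, 0.3]
opening: 0.0602
gripper_force: 0.0
```

Emit:
step_arm:
  steps:
    - [[0.3,0.46,0,0,0,0],[0.6,0.92,0,0,0,0],[0.6,0.92,0,0,0,0]]

```text
clock: 1.1
tool_pos: [0.3816, 0.3071, 0.2266]
orientation: [180.0, 0.0, -7.2]
force: [-0.6, 0.1, 0.4]
opening: 0.0603
gripper_force: 0.0
```

Emit:
step_arm:
  steps:
    - [[0.3,0.46,0,0,0,0],[0.6,0.92,0,0,0,0],[0.6,0.92,0,0,0,0]]

```text
clock: 1.4
tool_pos: [0.4301, 0.2087, 0.2266]
orientation: [180.0, -0.0, -7.2]
force: [0.1, 1.3, -0.3]
opening: 0.0601
gripper_force: 0.0
```

Emit:
step_arm:
  steps:
    - [[0.3,0.46,0,0,0,0],[0.6,0.92,0,0,0,0],[0.6,0.92,0,0,0,0]]

```text
clock: 1.7
tool_pos: [0.4788, 0.11, 0.2264]
orientation: [180.0, 0.0, -7.2]
force: [-0.4, 0.6, -0.5]
opening: 0.0604
gripper_force: 0.0
```

Emit:
step_arm:
  steps:
    - [[0.2,0.46,0,0,0,0],[0.4,0.92,0,0,0,0],[0.4,0.92,0,0,0,0]]

```text
clock: 2.0
tool_pos: [0.5069, 0.0128, 0.2262]
orientation: [179.9, 0.0, -7.3]
force: [-0.3, 0.1, -0.6]
opening: 0.06
gripper_force: 0.0
```

Emit:
step_arm:
  steps:
    - [[0,0.46,0,0,0,0],[0,0.92,0,0,0,0],[0,0.92,0,0,0,0]]

```text
clock: 2.3
tool_pos: [0.494, -0.0777, 0.2263]
orientation: [180.0, 0.0, -7.2]
force: [0.2, 0.2, 0.1]
opening: 0.0602
gripper_force: 0.0
```

Emit:
step_arm:
  steps:
    - [[0,0.46,0,0,0,0],[0,0.92,0,0,0,0],[0,0.92,0,0,0,0],[0,0.92,0,0,0,0]]

```text
clock: 2.7
tool_pos: [0.4836, -0.1665, 0.2263]
orientation: [-180.0, 0.0, -7.2]
force: [-0.2, 0.3, -0.5]
opening: 0.0603
gripper_force: 0.0
```

Run:
```python
from h import *
p,d,c=snap('wrist','w1.png'); P,u,v=cloud(c,d)
o=get_obs(); print(o['clock'],o['tool_pos'],o['orientation'])
m=(P[:,2]>.16)&(P[:,2]<.19)&(P[:,1]<-.1)&(P[:,1]>-.45)&(P[:,0]>.35)&(P[:,0]<.6)
q=P[m];print(len(q),cv2.minAreaRect(q[:,:2].astype(np.float32)),q[:,2].max(),np.median(q,0))
```

```text
2.75 [ 0.48362236 -0.16588824  0.2263623 ] [-1.79990753e+02  7.84853219e-03 -7.07048336e+00]
2270 ((0.4908905625343323, -0.2659238278865814), (0.014172010123729706, 0.09380341321229935), 84.15179443359375) 0.17991513814186236 [ 0.49674989 -0.26453745  0.17647157]
```

View pics/w1.png

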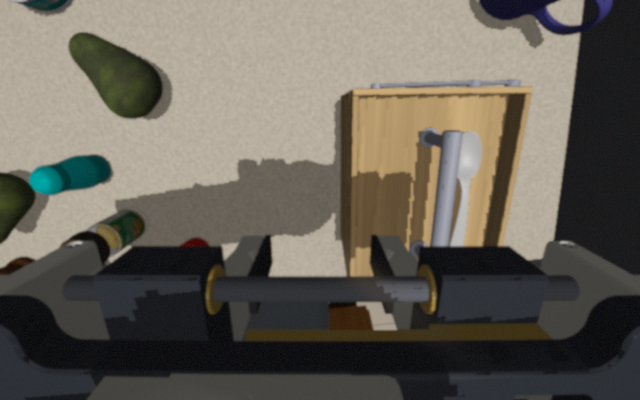

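The wrist view shows the tray with the bar handle at (450,190), the spoon right of it at (465,170) and nothing in the way of the fingers.

Emit:
step_arm:
  steps:
    - [[0,0.5,0,0,0,-0.02],[0,0.98,0.1,0,0,-0.02],[0,0.98,0.35,0,0,-0.02],[0,0.98,0.6,0,0,-0.02],[0,0.98,0.75,0,0,-0.02],[0,0.98,0.75,0,0,-0.02]]

```text
clock: 3.35
tool_pos: [0.4704, -0.2622, 0.1494]
orientation: [-180.0, 0.2, -6.4]
force: [-1.2, -0.3, 1.1]
opening: 0.0597
gripper_force: 0.0
```

Emit:
step_arm:
  steps:
    - [[0,0,0,0,0,0],[0,0,0,0,0,0],[0,0,0,0,0,0],[0,0,0,0,0,0],[0,0,0,0,0,0]]
  jaw: 255

```text
clock: 3.85
tool_pos: [0.4711, -0.2639, 0.1521]
orientation: [180.0, -0.1, -6.5]
force: [0.4, -0.1, 0.1]
opening: 0.026
gripper_force: 0.0
```

Emit:
step_arm:
  steps:
    - [[0,0,0,0,0,0],[0,0,0,0,0,0],[0,0,0,0,0,0],[0,0,0,0,0,0]]

```text
clock: 4.25
tool_pos: [0.471, -0.2633, 0.1517]
orientation: [-179.9, -0.0, -6.5]
force: [-1.1, 5.5, 2.5]
opening: 0.0129
gripper_force: 30.0
```

Run:
```python
from h import *
o=get_obs(); print(o['clock'],o['opening'],o['gripper_force'],o['force'],o['tool_pos'])
q=np.linspace(0,2.44,36)
y=80*(np.cos(.349)-np.cos(.349+q)); z=80*(np.sin(.349+q)-np.sin(.349))
for i in range(0,36): print(i,round(q[i],2),(-y[i]/100).round(3),(-z[i]/100).round(3))
```

```text
4.25 0.01294832354603369 29.99985784292221 [-1.0684218   5.47810267  2.47249264] [ 0.47097411 -0.26326666  0.15168548]
0 0.0 -0.0 -0.0
1 0.07 -0.021 -0.052
2 0.14 -0.045 -0.102
3 0.21 -0.073 -0.15
4 0.28 -0.104 -0.196
5 0.35 -0.139 -0.24
6 0.42 -0.176 -0.282
7 0.49 -0.216 -0.321
8 0.56 -0.259 -0.356
9 0.63 -0.304 -0.389
10 0.7 -0.351 -0.419
11 0.77 -0.4 -0.445
12 0.84 -0.451 -0.468
13 0.91 -0.504 -0.487
14 0.98 -0.557 -0.502
15 1.05 -0.612 -0.514
16 1.12 -0.667 -0.522
17 1.19 -0.722 -0.526
18 1.25 -0.778 -0.526
19 1.32 -0.834 -0.522
20 1.39 -0.889 -0.515
21 1.46 -0.944 -0.503
22 1.53 -0.997 -0.488
23 1.6 -1.05 -0.469
24 1.67 -1.101 -0.446
25 1.74 -1.15 -0.42
26 1.81 -1.197 -0.391
27 1.88 -1.243 -0.358
28 1.95 -1.285 -0.322
29 2.02 -1.326 -0.284
30 2.09 -1.363 -0.243
31 2.16 -1.398 -0.199
32 2.23 -1.429 -0.153
33 2.3 -1.457 -0.104
34 2.37 -1.481 -0.054
35 2.44 -1.503 -0.003
```

Emit:
step_arm:
  steps:
    - [[0,-0.021,-0.052,0,0,0],[0,-0.045,-0.102,0,0,0],[0,-0.073,-0.15,0,0,0],[0,-0.104,-0.196,0,0,0],[0,-0.139,-0.24,0,0,0],[0,-0.176,-0.282,0,0,0]]

```text
clock: 4.85
tool_pos: [0.4728, -0.2459, 0.1799]
orientation: [-180.0, 0.0, -6.5]
force: [2.6, 2.8, -8.4]
opening: 0.0132
gripper_force: 30.0
```

Emit:
step_arm:
  steps:
    - [[0,-0.04,-0.039,0,0,0],[0,-0.083,-0.074,0,0,0],[0,-0.128,-0.107,0,0,0],[0,-0.175,-0.137,0,0,0],[0,-0.224,-0.163,0,0,0],[0,-0.275,-0.186,0,0,0],[0,-0.328,-0.205,0,0,0],[0,-0.381,-0.22,0,0,0],[0,-0.436,-0.232,0,0,0],[0,-0.491,-0.24,0,0,0],[0,-0.546,-0.244,0,0,0],[0,-0.602,-0.244,0,0,0]]

```text
clock: 6.05
tool_pos: [0.4793, -0.1864, 0.2044]
orientation: [180.0, 0.0, -6.5]
force: [-3.0, 0.1, -2.0]
opening: 0.0129
gripper_force: 30.0
```

Emit:
step_arm:
  steps:
    - [[0,-0.056,0.004,0,0,0],[0,-0.111,0.011,0,0,0],[0,-0.166,0.023,0,0,0],[0,-0.219,0.038,0,0,0],[0,-0.272,0.057,0,0,0],[0,-0.323,0.08,0,0,0],[0,-0.372,0.106,0,0,0],[0,-0.419,0.135,0,0,0],[0,-0.465,0.168,0,0,0],[0,-0.507,0.204,0,0,0],[0,-0.548,0.242,0,0,0],[0,-0.585,0.283,0,0,0]]

```text
clock: 7.25
tool_pos: [0.4858, -0.1273, 0.1756]
orientation: [-179.9, 0.0, -6.5]
force: [-4.6, 5.1, 0.5]
opening: 0.013
gripper_force: 30.0
```

Emit:
step_arm:
  steps:
    - [[0,-0.035,0.044,0,0,0],[0,-0.066,0.09,0,0,0],[0,-0.094,0.139,0,0,0],[0,-0.118,0.189,0,0,0],[0,-0.13,0.215,0,0,0],[0,-0.14,0.24,0,0,0],[0,-0.14,0.24,0,0,0],[0,-0.14,0.24,0,0,0]]

```text
clock: 8.05
tool_pos: [0.4872, -0.1138, 0.152]
orientation: [-180.0, 0.1, -6.5]
force: [-6.4, 4.0, 3.0]
opening: 0.0127
gripper_force: 30.0
```

Emit:
step_arm:
  steps:
    - [[0,0,0,0,0,0],[0,0,0,0,0,0],[0,0,0,0,0,0],[0,0,0,0,0,0]]
  jaw: 80

```text
clock: 8.45
tool_pos: [0.4884, -0.1145, 0.1522]
orientation: [-180.0, -0.1, -6.5]
force: [0.7, 0.2, 0.3]
opening: 0.0395
gripper_force: 0.0
```

Emit:
step_arm:
  steps:
    - [[0,0,-0.2,0,0,0],[0,0,-0.5,0,0,0],[0,0,-0.8,0,0,0],[0,0,-0.8,0,0,0]]

```text
clock: 8.85
tool_pos: [0.4904, -0.1148, 0.2362]
orientation: [-180.0, -0.4, -6.4]
force: [-0.3, -0.3, -0.2]
opening: 0.0598
gripper_force: 0.0
```

Emit:
step_arm:
  steps:
    - [[-0.12,-0.24,0,0,0,0.26],[-0.24,-0.48,0,0,0,0.52],[-0.354,-0.725,0,0,0,0.79]]

```text
clock: 9.15
tool_pos: [0.4604, -0.038, 0.2316]
orientation: [-180.0, -0.0, -29.5]
force: [1.2, 0.4, 0.3]
opening: 0.0603
gripper_force: 0.0
```

Emit:
step_arm:
  steps:
    - [[-0.2,-0.18,0,0,0,0.26],[-0.4,-0.36,0,0,0,0.52],[-0.605,-0.533,0,0,0,0.79]]

```text
clock: 9.45
tool_pos: [0.4335, 0.0384, 0.2317]
orientation: [-180.0, -0.0, -52.0]
force: [0.3, -0.2, -0.1]
opening: 0.0603
gripper_force: 0.0
```

Emit:
step_arm:
  steps:
    - [[-0.25,-0.09,0,0,0,0.26],[-0.5,-0.18,0,0,0,0.52],[-0.764,-0.258,0,0,0,0.79]]

```text
clock: 9.75
tool_pos: [0.4065, 0.1144, 0.2317]
orientation: [-180.0, 0.0, -74.7]
force: [0.8, -0.5, -0.6]
opening: 0.0604
gripper_force: 0.0
```

Emit:
step_arm:
  steps:
    - [[-0.27,0.02,0,0,0,0.26],[-0.54,0.04,0,0,0,0.52],[-0.805,0.056,0,0,0,0.79],[-0.805,0.056,0,0,0,0.79],[-0.805,0.056,0,0,0,0.79]]

```text
clock: 10.25
tool_pos: [0.3795, 0.1898, 0.2316]
orientation: [180.0, -0.0, -96.8]
force: [0.1, 0.2, 0.4]
opening: 0.0603
gripper_force: 0.0
```

Run:
```python
from h import *
o=get_obs(); print(o['clock'],o['tool_pos'],o['orientation'],o['joint_pos'])
p,d,c=snap('top'); cv2.imwrite('pics/t2.png',cv2.resize(p[150:310,180:540,::-1],None,fx=2,fy=2))
P,u,v=cloud(c,d)
def b(m): q=P[m]; return len(q),q.min(0).round(3),q.max(0).round(3)
m=(P[:,2]>.16)&(P[:,2]<.19)&(P[:,1]<-.05)&(P[:,1]>-.2)&(P[:,0]<.6)&(P[:,0]>.35);print(cv2.minAreaRect(P[m][:,:2].astype(np.float32)))
m=(P[:,2]>.08)&(P[:,2]<.1)&(P[:,1]<-.2)&(P[:,1]>-.33)&(P[:,0]<.58)&(P[:,0]>.36);print('jar',b(m))
m=(P[:,2]>.106)&(P[:,2]<.125)&(P[:,1]<-.18)&(P[:,1]>-.36)&(P[:,0]<.6)&(P[:,0]>.34);print('rim',cv2.minAreaRect(P[m][:,:2].astype(np.float32)))
```

```text
10.25 [0.3794869  0.18978279 0.23161719] [ 1.79996993e+02 -7.05863772e-03 -9.68171703e+01] [ 5.34454654e+01 -4.26812402e+00 -2.83375797e+01  9.75043426e-04
 -6.59381649e+01 -6.02630335e+01]
((0.4885193407535553, -0.11304067075252533), (0.014162729494273663, 0.1273408979177475), 83.78003692626953)
jar (560, array([ 0.376, -0.33 ,  0.08 ]), array([ 0.568, -0.202,  0.1  ]))
rim ((0.47361817955970764, -0.2534736096858978), (0.16095556318759918, 0.2039688676595688), 84.76309967041016)
```

View pics/t2.png

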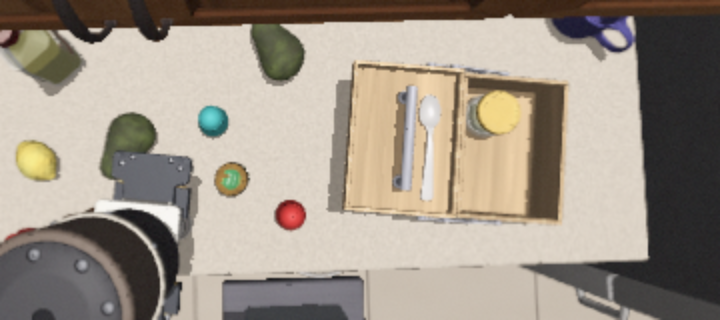

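The tray is open with the spoon in it; the jar's yellow lid at crop (497,112), compartment free towards the robot.

Emit:
step_arm:
  steps:
    - [[-0.02,0,0.3,0,0,0],[-0.02,0,0.7,0,0,0],[-0.02,0,1,0,0,0]]

```text
clock: 10.6
tool_pos: [0.3797, 0.1902, 0.1302]
orientation: [180.0, 0.0, -97.0]
force: [-0.5, -0.3, -0.8]
opening: 0.0603
gripper_force: 0.0
```

Emit:
step_arm:
  steps:
    - [[0,0,0.25,0,0,0],[0,0,0.45,0,0,0],[0,0,0.65,0,0,0],[0,0,0.8,0,0,0],[0,0,0.8,0,0,0]]

```text
clock: 11.1
tool_pos: [0.3793, 0.1895, 0.0502]
orientation: [179.9, -0.2, -97.0]
force: [-0.3, -0.9, 0.1]
opening: 0.0604
gripper_force: 0.0
```

Emit:
step_arm:
  steps:
    - [[0,0,0,0,0,0],[0,0,0,0,0,0],[0,0,0,0,0,0],[0,0,0,0,0,0],[0,0,0,0,0,0]]
  jaw: 255

```text
clock: 11.6
tool_pos: [0.3803, 0.1918, 0.0525]
orientation: [-180.0, 0.1, -97.0]
force: [-0.4, -0.5, 3.7]
opening: 0.0336
gripper_force: 29.9
```

Run:
```python
from h import *
o=get_obs(); print(o['clock'],o['tool_pos'],o['opening'],o['gripper_force'],o['force'])
D=np.load('pics/top.npz'); P,u,v=cloud(D,D['d']); p=D['p']
yel=(p[v,u,0]>170)&(p[v,u,1]>140)&(p[v,u,2]<110)&(np.hypot(u-428,v-206)<20)
q=P[yel]; print('lid',len(q),np.median(q,0),cv2.minEnclosingCircle(q[q[:,2]>.08][:,:2].astype(np.float32)))
```

```text
11.6 [0.38027574 0.19178692 0.05247301] 0.03358037080914269 29.929411429620814 [-0.40819616 -0.53914378  3.6881819 ]
lid 22 [ 0.52669616 -0.24042152  0.08496704] ((0.523380696773529, -0.25587329268455505), 0.029448015615344048)
```

Emit:
step_arm:
  steps:
    - [[0,0,-0.1,0,0,0],[0,0,-0.4,0,0,0],[0,0,-0.8,0,0,0],[0,0,-1,0,0,0]]

```text
clock: 12.0
tool_pos: [0.3806, 0.192, 0.1554]
orientation: [-179.9, 0.2, -97.0]
force: [-0.1, 1.0, -2.0]
opening: 0.0338
gripper_force: 29.6
```

Emit:
step_arm:
  steps:
    - [[0,0,-0.4,0,0,0],[0,0,-0.8,0,0,0],[0,0,-1,0,0,0],[0,0,-1,0,0,0]]

```text
clock: 12.4
tool_pos: [0.3809, 0.1923, 0.2557]
orientation: [-179.8, 0.3, -97.0]
force: [0.4, -0.2, -1.2]
opening: 0.0339
gripper_force: 29.6
```

Emit:
step_arm:
  steps:
    - [[0.15,-0.1,0,0,0,0],[0.45,-0.3,0,0,0,0],[0.8,-0.5,0,0,0,0],[0.94,-0.6,0,0,0,0]]

```text
clock: 12.8
tool_pos: [0.4276, 0.0884, 0.2513]
orientation: [179.9, -0.1, -97.0]
force: [0.3, -0.4, -1.2]
opening: 0.0336
gripper_force: 29.6
```

Emit:
step_arm:
  steps:
    - [[0.32,-0.2,0,0,0,0],[0.64,-0.4,0,0,0,0],[0.94,-0.6,0,0,0,0]]

```text
clock: 13.1
tool_pos: [0.4758, -0.0114, 0.2514]
orientation: [179.9, -0.0, -97.0]
force: [1.1, 0.6, 1.0]
opening: 0.0338
gripper_force: 29.6
```

Emit:
step_arm:
  steps:
    - [[0.32,-0.1,0,0,0,0],[0.64,-0.2,0,0,0,0],[0.94,-0.3,0,0,0,0]]

```text
clock: 13.4
tool_pos: [0.4937, -0.1083, 0.2512]
orientation: [179.9, -0.0, -97.0]
force: [0.8, 0.3, -1.0]
opening: 0.0335
gripper_force: 29.6
```

Emit:
step_arm:
  steps:
    - [[0.32,0.06,0,0,0,0],[0.64,0.12,0,0,0,0],[0.94,0.2,0,0,0,0]]

```text
clock: 13.7
tool_pos: [0.462, -0.1988, 0.2511]
orientation: [179.9, 0.0, -97.0]
force: [0.6, 0.1, -1.4]
opening: 0.0337
gripper_force: 29.6
```

Emit:
step_arm:
  steps:
    - [[0.32,0.06,0,0,0,0],[0.64,0.12,0,0,0,0],[0.85,0.17,0,0,0,0],[0.95,0.2,0,0,0,0],[0.95,0.2,0,0,0,0],[0.95,0.2,0,0,0,0]]

```text
clock: 14.3
tool_pos: [0.4316, -0.2891, 0.2515]
orientation: [180.0, 0.0, -97.0]
force: [0.7, -0.5, -1.6]
opening: 0.0337
gripper_force: 29.6
```

Run:
```python
from h import *
o=get_obs(); print(o['clock'],o['tool_pos'],o['orientation'],o['opening'],o['gripper_force'],o['force'])
D=np.load('pics/top.npz'); P,u,v=cloud(D,D['d']); p=D['p'].astype(int)
yel=(p[v,u,0]-p[v,u,2]>90)&(np.hypot(u-428,v-206)<16)&(P[:,2]>.082)&(P[:,2]<.096)
q=P[yel]; print('lid',len(q),q.mean(0),q.min(0),q.max(0))
p,d,c=snap('wrist','w2.png'); p,d,c=snap('scene'); cv2.imwrite('pics/s2.png',cv2.resize(p[130:310,300:520,::-1],None,fx=3,fy=3))
```

```text
14.3 [ 0.43155387 -0.28911031  0.25154518] [ 1.79964175e+02  2.15661102e-02 -9.70173442e+01] 0.03367846626446183 29.617279886151664 [ 0.6902191  -0.47221735 -1.62541314]
lid 340 [ 0.52277149 -0.25513712  0.08651445] [ 0.49440686 -0.28208232  0.08207365] [ 0.54955464 -0.22687043  0.09149992]
```

View pics/w2.png

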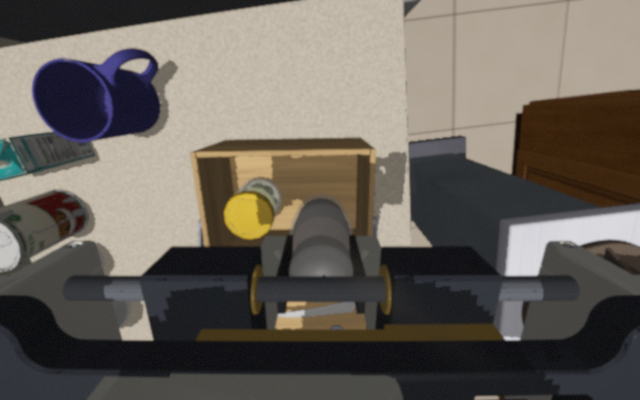

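View pics/s2.png

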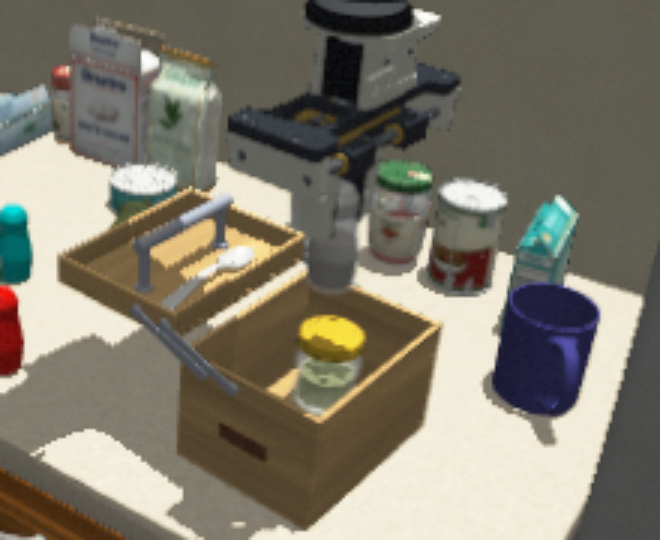

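The salt shaker is held upright over the compartment; the jar's lid shows at (250,215), clear of the placing spot.

Emit:
step_arm:
  steps:
    - [[0,-0.01,0.3,0,0,0],[0,-0.01,0.65,0,0,0],[0,-0.01,0.95,0,0,0],[0,-0.01,0.95,0,0,0]]

```text
clock: 14.8
tool_pos: [0.4305, -0.2879, 0.1532]
orientation: [179.6, 0.1, -97.0]
force: [-0.2, 0.7, -0.5]
opening: 0.0337
gripper_force: 29.6
```

Emit:
step_arm:
  steps:
    - [[0,0,0.2,0,0,0],[0,0,0.45,0,0,0],[0,0,0.65,0,0,0],[0,0,0.8,0,0,0],[0,0,0.87,0,0,0],[0,0,0.92,0,0,0],[0,0,0.94,0,0,0],[0,0,0.94,0,0,0]]

```text
clock: 15.6
tool_pos: [0.4333, -0.2897, 0.0635]
orientation: [-180.0, -0.0, -97.0]
force: [-0.2, -0.2, -0.9]
opening: 0.0336
gripper_force: 29.6
```

Emit:
step_arm:
  steps:
    - [[0,0,0.02,0,0,0],[0,0,0.04,0,0,0],[0,0,0.05,0,0,0],[0,0,0.05,0,0,0]]

```text
clock: 16.0
tool_pos: [0.433, -0.2899, 0.0584]
orientation: [-180.0, -0.0, -97.0]
force: [-1.5, 1.8, 4.4]
opening: 0.0337
gripper_force: 30.0
```

Emit:
step_arm:
  steps:
    - [[0,0,0,0,0,0],[0,0,0,0,0,0],[0,0,0,0,0,0],[0,0,0,0,0,0]]
  jaw: 112

```text
clock: 16.4
tool_pos: [0.4327, -0.2896, 0.0577]
orientation: [180.0, 0.0, -97.0]
force: [0.0, -0.6, -0.2]
opening: 0.0488
gripper_force: 0.0
```

Emit:
step_arm:
  steps:
    - [[0,0,-0.1,0,0,0],[0,0,-0.3,0,0,0],[0,0,-0.65,0,0,0],[0,0,-1,0,0,0],[0,0,-1,0,0,0]]

```text
clock: 16.9
tool_pos: [0.4356, -0.2908, 0.1635]
orientation: [-179.5, -0.1, -96.9]
force: [-0.1, -0.6, -0.3]
opening: 0.049
gripper_force: 0.0
```

Emit:
step_arm:
  steps:
    - [[0,0,-0.4,0,0,0],[0,0,-0.8,0,0,0],[0,0,-0.9,0,0,0],[0,0,-0.9,0,0,0]]
  jaw: 80

```text
clock: 17.3
tool_pos: [0.4336, -0.2899, 0.2502]
orientation: [-179.7, -0.0, -97.0]
force: [-0.2, -0.4, -0.9]
opening: 0.06
gripper_force: 0.0
```

Emit:
step_arm:
  steps:
    - [[-0.2,0.02,0,0,0,0],[-0.6,0.06,0,0,0,0],[-1,0.1,0,0,0,0]]

```text
clock: 17.6
tool_pos: [0.4339, -0.1883, 0.2461]
orientation: [179.8, 0.0, -97.1]
force: [1.4, 0.3, -0.2]
opening: 0.06
gripper_force: 0.0
```

Emit:
step_arm:
  steps:
    - [[-0.4,0.04,0,0,0,0],[-0.8,0.08,0,0,0,0],[-1,0.1,0,0,0,0]]

```text
clock: 17.9
tool_pos: [0.4362, -0.0865, 0.2466]
orientation: [179.9, 0.0, -96.9]
force: [-0.2, 0.1, 0.0]
opening: 0.0602
gripper_force: 0.0
```

Emit:
step_arm:
  steps:
    - [[-0.4,0.04,0,0,0,0],[-0.8,0.08,0,0,0,0],[-1,0.1,0,0,0,0]]

```text
clock: 18.2
tool_pos: [0.4386, 0.0138, 0.2466]
orientation: [179.9, -0.0, -96.9]
force: [-0.3, -0.2, 0.2]
opening: 0.06
gripper_force: 0.0
```

Emit:
step_arm:
  steps:
    - [[-0.4,0.04,0,0,0,0],[-0.8,0.08,0,0,0,0],[-1,0.1,0,0,0,0],[-1,0.1,0,0,0,0],[-1,0.1,0,0,0,0]]

```text
clock: 18.7
tool_pos: [0.441, 0.1123, 0.2465]
orientation: [179.9, -0.1, -96.9]
force: [0.5, -0.2, -0.3]
opening: 0.0599
gripper_force: 0.0
```

Run:
```python
from h import *
o=get_obs(); print(o['clock'],o['tool_pos'],o['orientation'])
p,d,c=snap('top'); cv2.imwrite('pics/t3.png',cv2.resize(p[170:290,240:500,::-1],None,fx=3,fy=3))
P,u,v=cloud(c,d); p=p.astype(int)
m=(np.hypot(P[:,0]-.433,P[:,1]+.29)<.035)&(P[:,2]>.07)&(P[:,2]<.105); q=P[m]; print('salt',len(q),q.min(0),q.max(0),q.mean(0))
```

```text
18.7 [0.44095906 0.11229578 0.24654592] [ 1.79885560e+02 -8.56668533e-02 -9.69206400e+01]
salt 173 [ 0.41681383 -0.3247152   0.0704505 ] [ 0.4475498  -0.27270361  0.10459518] [ 0.43180419 -0.29499295  0.08760495]
```

View pics/t3.png

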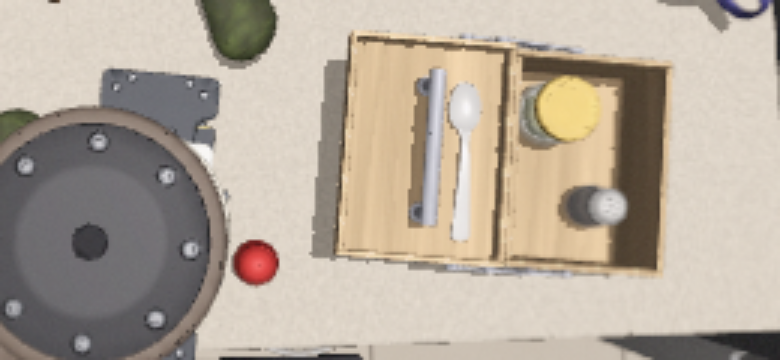

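The salt shaker stands upright in the compartment at (605,207); the tray and spoon are unchanged.

Emit:
step_arm:
  steps:
    - [[0,-0.02,0.3,0,0,0],[0,-0.02,0.7,0,0,0],[0,-0.02,1,0,0,0],[0,-0.02,1,0,0,0]]

```text
clock: 19.15
tool_pos: [0.441, 0.1094, 0.1442]
orientation: [179.6, -0.3, -97.1]
force: [-0.9, -0.2, 0.8]
opening: 0.0601
gripper_force: 0.0
```

Emit:
step_arm:
  steps:
    - [[0,0,0.25,0,0,0],[0,0,0.5,0,0,0],[0,0,0.7,0,0,0],[0,0,0.84,0,0,0],[0,0,0.84,0,0,0],[0,0,0.84,0,0,0]]

```text
clock: 19.75
tool_pos: [0.4445, 0.112, 0.0651]
orientation: [-179.9, 0.0, -97.0]
force: [0.9, -0.4, 0.1]
opening: 0.0604
gripper_force: 0.0
```

Emit:
step_arm:
  steps:
    - [[0,0,0,0,0,0],[0,0,0,0,0,0],[0,0,0,0,0,0],[0,0,0,0,0,0],[0,0,0,0,0,0]]
  jaw: 255

```text
clock: 20.25
tool_pos: [0.4442, 0.1123, 0.0647]
orientation: [-179.9, 0.0, -97.0]
force: [-1.0, -0.7, 6.4]
opening: 0.0433
gripper_force: 30.0
```

Emit:
step_arm:
  steps:
    - [[0,0,-0.1,0,0,0],[0,0,-0.4,0,0,0],[0,0,-0.8,0,0,0],[0,0,-1,0,0,0]]

```text
clock: 20.65
tool_pos: [0.4447, 0.1125, 0.1674]
orientation: [-179.8, 0.1, -97.0]
force: [-0.4, 0.1, -0.2]
opening: 0.0436
gripper_force: 30.0
```

Emit:
step_arm:
  steps:
    - [[0,0,-0.4,0,0,0],[0,0,-0.8,0,0,0],[0,0,-1,0,0,0],[0,0,-1,0,0,0]]

```text
clock: 21.05
tool_pos: [0.4449, 0.1126, 0.2678]
orientation: [-179.7, 0.2, -97.0]
force: [-0.1, -0.4, -0.2]
opening: 0.0432
gripper_force: 30.0
```

Emit:
step_arm:
  steps:
    - [[0.15,-0.02,0,0,0,0],[0.45,-0.05,0,0,0,0],[0.86,-0.09,0,0,0,0]]

```text
clock: 21.35
tool_pos: [0.4412, 0.0247, 0.2628]
orientation: [179.9, -0.1, -96.9]
force: [0.4, 0.1, -0.8]
opening: 0.0436
gripper_force: 30.0
```

Emit:
step_arm:
  steps:
    - [[0.3,-0.03,0,0,0,0],[0.6,-0.06,0,0,0,0],[0.86,-0.09,0,0,0,0]]

```text
clock: 21.65
tool_pos: [0.4392, -0.063, 0.2628]
orientation: [179.9, -0.0, -97.0]
force: [-0.2, -0.5, -0.4]
opening: 0.0437
gripper_force: 30.0
```

Emit:
step_arm:
  steps:
    - [[0.3,-0.03,0,0,0,0],[0.6,-0.06,0,0,0,0],[0.86,-0.09,0,0,0,0]]

```text
clock: 21.95
tool_pos: [0.4376, -0.1492, 0.2627]
orientation: [179.9, -0.0, -97.0]
force: [0.4, -0.1, -1.6]
opening: 0.0433
gripper_force: 30.0
```

Emit:
step_arm:
  steps:
    - [[0.3,-0.03,0,0,0,0],[0.6,-0.06,0,0,0,0],[0.8,-0.09,0,0,0,0],[0.87,-0.1,0,0,0,0],[0.87,-0.1,0,0,0,0],[0.87,-0.1,0,0,0,0]]

```text
clock: 22.55
tool_pos: [0.4379, -0.2346, 0.2633]
orientation: [179.9, 0.0, -97.0]
force: [-0.0, -0.4, -0.3]
opening: 0.0434
gripper_force: 30.0
```

Run:
```python
from h import *
o=get_obs(); print(o['clock'],o['tool_pos'],o['orientation'],o['opening'],o['gripper_force'],o['force'])
p,d,c=snap('wrist','w3.png')
```

```text
22.55 [ 0.43790387 -0.23459868  0.26332118] [ 1.79935717e+02  1.67850073e-02 -9.70120254e+01] 0.04344074863348849 29.999783987461797 [-0.01013153 -0.41514446 -0.28481703]
```

View pics/w3.png

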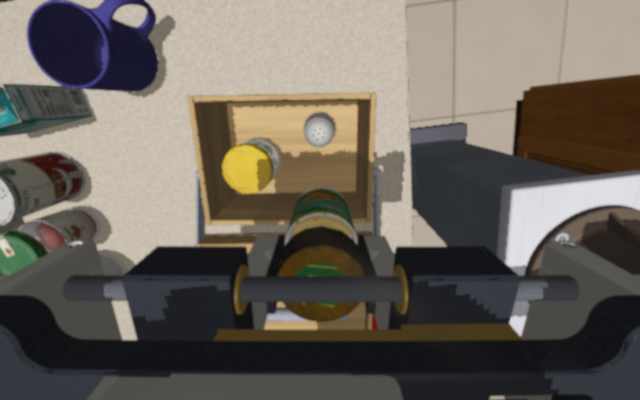

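The spice jar is held upright, the salt shaker stands at (318,130), and the spot in front of it is free.

Emit:
step_arm:
  steps:
    - [[0,0,0.3,0,0,0],[0,0,0.65,0,0,0],[0,0,0.95,0,0,0],[0,0,0.95,0,0,0]]

```text
clock: 23.0
tool_pos: [0.4358, -0.2334, 0.1654]
orientation: [179.6, 0.1, -97.0]
force: [-0.3, 0.2, -0.5]
opening: 0.0434
gripper_force: 30.0
```

Emit:
step_arm:
  steps:
    - [[0,0,0.2,0,0,0],[0,0,0.45,0,0,0],[0,0,0.65,0,0,0],[0,0,0.8,0,0,0],[0,0,0.87,0,0,0],[0,0,0.92,0,0,0],[0,0,0.94,0,0,0],[0,0,0.94,0,0,0]]

```text
clock: 23.8
tool_pos: [0.439, -0.2349, 0.0755]
orientation: [-179.9, -0.0, -97.0]
force: [0.0, -0.2, -0.7]
opening: 0.0435
gripper_force: 30.0
```

Emit:
step_arm:
  steps:
    - [[0,0,0.015,0,0,0],[0,0,0.03,0,0,0],[0,0,0.03,0,0,0],[0,0,0.03,0,0,0]]

```text
clock: 24.2
tool_pos: [0.4385, -0.235, 0.072]
orientation: [-180.0, -0.0, -97.0]
force: [-0.2, -0.0, -1.0]
opening: 0.0434
gripper_force: 30.0
```

Emit:
step_arm:
  steps:
    - [[0,0,0.015,0,0,0],[0,0,0.025,0,0,0],[0,0,0.025,0,0,0],[0,0,0.025,0,0,0]]

```text
clock: 24.6
tool_pos: [0.4388, -0.2353, 0.0707]
orientation: [-180.0, -0.0, -97.0]
force: [-3.6, 1.2, 13.4]
opening: 0.0434
gripper_force: 30.0
```

Emit:
step_arm:
  steps:
    - [[0,0,0,0,0,0],[0,0,0,0,0,0],[0,0,0,0,0,0],[0,0,0,0,0,0]]
  jaw: 105

```text
clock: 25.0
tool_pos: [0.4384, -0.2349, 0.0692]
orientation: [180.0, 0.0, -97.0]
force: [-0.0, -0.1, -0.2]
opening: 0.0515
gripper_force: 0.0
```

Emit:
step_arm:
  steps:
    - [[0,0,-0.1,0,0,0],[0,0,-0.3,0,0,0],[0,0,-0.65,0,0,0],[0,0,-1,0,0,0],[0,0,-1,0,0,0]]

```text
clock: 25.5
tool_pos: [0.4414, -0.2358, 0.1749]
orientation: [-179.5, -0.1, -96.9]
force: [0.3, -0.1, -0.6]
opening: 0.0516
gripper_force: 0.0
```

Emit:
step_arm:
  steps:
    - [[0,0,-0.3,0,0,0],[0,0,-0.6,0,0,0],[0,0,-0.65,0,0,0],[0,0,-0.65,0,0,0]]
  jaw: 80

```text
clock: 25.9
tool_pos: [0.439, -0.235, 0.2356]
orientation: [-179.8, 0.0, -97.0]
force: [0.4, 0.3, -1.3]
opening: 0.0602
gripper_force: 0.0
```

Emit:
step_arm:
  steps:
    - [[-0.1,-0.03,0,0,0,-0.26],[-0.2,-0.06,0,0,0,-0.52],[-0.315,-0.085,0,0,0,-0.79]]

```text
clock: 26.2
tool_pos: [0.45, -0.2043, 0.233]
orientation: [179.9, 0.1, -74.1]
force: [0.7, 0.4, -0.6]
opening: 0.0602
gripper_force: 0.0
```

Emit:
step_arm:
  steps:
    - [[-0.09,-0.07,0,0,0,-0.26],[-0.17,-0.13,0,0,0,-0.52],[-0.258,-0.199,0,0,0,-0.79]]

```text
clock: 26.5
tool_pos: [0.4623, -0.174, 0.233]
orientation: [179.9, 0.1, -51.4]
force: [0.3, -0.2, 0.1]
opening: 0.0602
gripper_force: 0.0
```

Emit:
step_arm:
  steps:
    - [[-0.05,-0.09,0,0,0,-0.26],[-0.11,-0.19,0,0,0,-0.52],[-0.162,-0.283,0,0,0,-0.79]]

```text
clock: 26.8
tool_pos: [0.4745, -0.1437, 0.233]
orientation: [179.9, 0.1, -28.8]
force: [-0.0, -0.4, 0.0]
opening: 0.0605
gripper_force: 0.0
```

Emit:
step_arm:
  steps:
    - [[-0.01,-0.1,0,0,0,-0.26],[-0.03,-0.2,0,0,0,-0.52],[-0.04,-0.324,0,0,0,-0.79],[-0.04,-0.324,0,0,0,-0.79],[-0.04,-0.324,0,0,0,-0.79]]

```text
clock: 27.3
tool_pos: [0.4868, -0.1139, 0.2334]
orientation: [180.0, 0.1, -6.6]
force: [0.3, -0.7, -0.2]
opening: 0.0597
gripper_force: 0.0
```

Run:
```python
from h import *
o=get_obs(); print(o['clock'],o['tool_pos'],o['orientation'])
p,d,c=snap('wrist','w4.png'); P,u,v=cloud(c,d)
for n,x,y in(('spice',.439,-.235),('salt',.433,-.29)):
    m=(np.hypot(P[:,0]-x,P[:,1]-y)<.03)&(P[:,2]>.085)&(P[:,2]<.13);q=P[m]
    if len(q): print(n,len(q),q.min(0),q.max(0))
p,d,c=snap('top'); cv2.imwrite('pics/t4.png',cv2.resize(p[150:300,380:500,::-1],None,fx=4,fy=4))
```

```text
27.3 [ 0.48679153 -0.11392217  0.23336945] [ 1.79982327e+02  1.05873012e-01 -6.60629223e+00]
spice 1595 [ 0.41651328 -0.25942015  0.08500659] [ 0.45999966 -0.21477209  0.11471365]
salt 625 [ 0.41767085 -0.30511766  0.08502622] [ 0.44978064 -0.27295575  0.09719574]
```

View pics/w4.png

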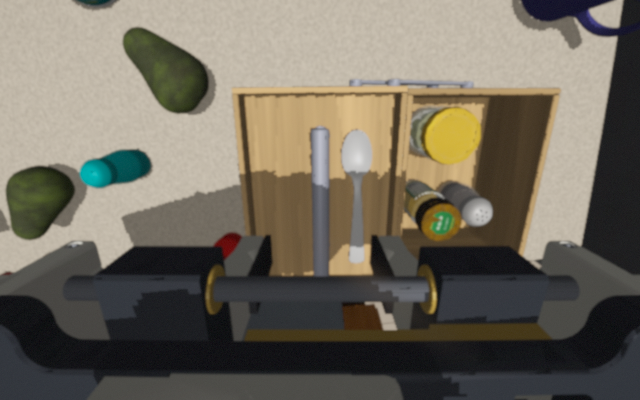

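Spice jar (440,220), salt shaker (478,210) and jar (450,135) all stand upright; bar at (320,200) between the open fingers.

Emit:
step_arm:
  steps:
    - [[0,0,0.2,0,0,0],[0,0,0.45,0,0,0],[0,0,0.7,0,0,0],[0,0,0.815,0,0,0],[0,0,0.815,0,0,0],[0,0,0.815,0,0,0]]

```text
clock: 28.0
tool_pos: [0.4878, -0.1143, 0.1536]
orientation: [180.0, -0.0, -6.5]
force: [0.8, 0.5, 0.5]
opening: 0.0597
gripper_force: 0.0
```

Emit:
step_arm:
  steps:
    - [[0,0,0,0,0,0],[0,0,0,0,0,0],[0,0,0,0,0,0],[0,0,0,0,0,0],[0,0,0,0,0,0],[0,0,0,0,0,0],[0,0,0,0,0,0],[0,0,0,0,0,0],[0,0,0,0,0,0]]
  jaw: 255

```text
clock: 28.9
tool_pos: [0.4874, -0.1138, 0.1529]
orientation: [-180.0, -0.0, -6.5]
force: [-0.5, 2.0, 1.4]
opening: 0.013
gripper_force: 30.0
```

Emit:
step_arm:
  steps:
    - [[0,0.021,-0.052,0,0,0],[0,0.045,-0.102,0,0,0],[0,0.073,-0.15,0,0,0],[0,0.104,-0.196,0,0,0],[0,0.139,-0.24,0,0,0],[0,0.176,-0.282,0,0,0]]

```text
clock: 29.5
tool_pos: [0.4854, -0.1319, 0.1816]
orientation: [180.0, -0.0, -6.5]
force: [2.4, 1.3, -2.8]
opening: 0.013
gripper_force: 30.0
```

Emit:
step_arm:
  steps:
    - [[0,0.04,-0.039,0,0,0],[0,0.083,-0.074,0,0,0],[0,0.128,-0.107,0,0,0],[0,0.175,-0.137,0,0,0],[0,0.224,-0.163,0,0,0],[0,0.275,-0.186,0,0,0],[0,0.328,-0.205,0,0,0],[0,0.381,-0.22,0,0,0],[0,0.436,-0.232,0,0,0],[0,0.491,-0.24,0,0,0],[0,0.546,-0.244,0,0,0],[0,0.602,-0.244,0,0,0]]

```text
clock: 30.7
tool_pos: [0.4789, -0.1917, 0.2054]
orientation: [-180.0, -0.0, -6.5]
force: [6.2, -0.5, -6.7]
opening: 0.0133
gripper_force: 30.0
```

Emit:
step_arm:
  steps:
    - [[0,0.056,0.004,0,0,0],[0,0.111,0.011,0,0,0],[0,0.166,0.023,0,0,0],[0,0.219,0.038,0,0,0],[0,0.272,0.057,0,0,0],[0,0.323,0.08,0,0,0],[0,0.372,0.106,0,0,0],[0,0.419,0.135,0,0,0],[0,0.465,0.168,0,0,0],[0,0.507,0.204,0,0,0],[0,0.548,0.242,0,0,0],[0,0.585,0.283,0,0,0]]

```text
clock: 31.9
tool_pos: [0.4727, -0.2494, 0.1769]
orientation: [-180.0, -0.1, -6.5]
force: [6.3, 2.9, -5.7]
opening: 0.0131
gripper_force: 30.0
```

Emit:
step_arm:
  steps:
    - [[0,0.035,0.044,0,0,0],[0,0.066,0.09,0,0,0],[0,0.094,0.139,0,0,0],[0,0.118,0.189,0,0,0],[0,0.13,0.215,0,0,0],[0,0.14,0.24,0,0,0],[0,0.14,0.24,0,0,0],[0,0.14,0.24,0,0,0]]

```text
clock: 32.7
tool_pos: [0.4713, -0.2631, 0.1531]
orientation: [-180.0, -0.1, -6.5]
force: [5.9, 2.5, -6.3]
opening: 0.013
gripper_force: 30.0
```

Emit:
step_arm:
  steps:
    - [[0,0.002,0.007,0,0,0],[0,0.005,0.014,0,0,0],[0,0.007,0.02,0,0,0],[0,0.007,0.02,0,0,0],[0,0.007,0.02,0,0,0]]

```text
clock: 33.2
tool_pos: [0.4714, -0.2634, 0.1525]
orientation: [-179.9, -0.1, -6.4]
force: [3.3, 9.0, 6.5]
opening: 0.0132
gripper_force: 30.0
```

On the closed stop. Release and lift clear.

Emit:
step_arm:
  steps:
    - [[0,0,0,0,0,0],[0,0,0,0,0,0],[0,0,0,0,0,0],[0,0,0,0,0,0],[0,0,0,0,0,0]]
  jaw: 80

```text
clock: 33.7
tool_pos: [0.47, -0.2642, 0.151]
orientation: [180.0, 0.0, -6.5]
force: [0.8, 0.2, -0.2]
opening: 0.047
gripper_force: 0.0
```

Emit:
step_arm:
  steps:
    - [[0,0,-0.1,0,0,0],[0,0,-0.4,0,0,0],[0,0,-0.8,0,0,0],[0,0,-0.9,0,0,0],[0,0,-0.9,0,0,0]]

```text
clock: 34.2
tool_pos: [0.4715, -0.2644, 0.244]
orientation: [180.0, -0.3, -6.5]
force: [-0.3, -0.9, -0.8]
opening: 0.0605
gripper_force: 0.0
```

Emit:
step_arm:
  steps:
    - [[0,-0.4,0,0,0,0],[0,-0.8,0,0,0,0],[0,-1,0,0,0,0],[0,-1,0,0,0,0]]

```text
clock: 34.6
tool_pos: [0.4813, -0.1626, 0.2405]
orientation: [-180.0, 0.1, -6.3]
force: [0.0, -0.0, 0.2]
opening: 0.06
gripper_force: 0.0
```

Emit:
step_arm:
  steps:
    - [[0,-0.4,0,0,0,0],[0,-0.8,0,0,0,0],[0,-1,0,0,0,0],[0,-1,0,0,0,0],[0,-1,0,0,0,0],[0,-1,0,0,0,0]]

```text
clock: 35.2
tool_pos: [0.4926, -0.0661, 0.2407]
orientation: [180.0, 0.0, -6.5]
force: [-0.3, 0.2, -0.6]
opening: 0.0603
gripper_force: 0.0
```

Run:
```python
from h import *
p,d,c=snap('top'); cv2.imwrite('pics/t5.png',cv2.resize(p[150:300,140:520,::-1],None,fx=2,fy=2))
P,u,v=cloud(c,d)
m=(P[:,2]>.158)&(P[:,2]<.19)&(P[:,1]<-.2)&(P[:,1]>-.33)&(P[:,0]<.6)&(P[:,0]>.35)
print(get_obs()['clock'],cv2.minAreaRect(P[m][:,:2].astype(np.float32)),np.median(P[m],0))
```

```text
35.25 ((0.4187127947807312, -0.255436509847641), (0.01348534319549799, 0.020493634045124054), 84.6039047241211) [ 0.41858515 -0.25398107  0.17373277]
```

View pics/t5.png

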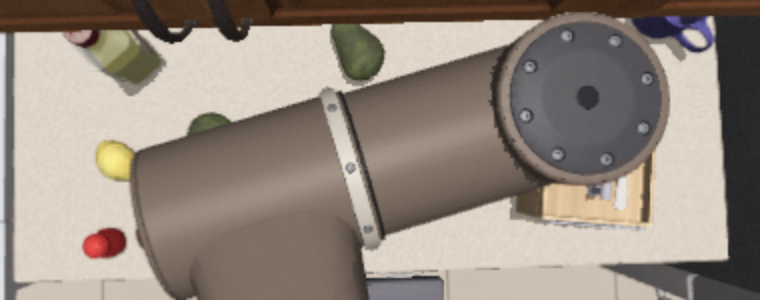

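The tray sits closed with the spoon in it (620,190): its handle is back on the starting line, and the released bar is stable.

```bash
python3 -c "
from plant import *
print(close_job())"
```

```text
the job is handed in; nothing more can be done
None
```

The salt shaker and spice jar stand upright in the compartment beside the jar, and the tray is closed with the teaspoon in it; I handed the job in at about 35 s, and the arm hid some of the counter in the last picture, so not every bystander was re-checked.

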